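# Close a shuttle-type board test fixture: shuttle home, hood shut, bolt across

## Robot

A 7-joint arm with a two-finger parallel gripper is mounted at the origin on a cart in front of the work surface, level with it; the furniture and walls round the work are solid. World frame = base frame: x ahead of the robot, y to its left, z up, the work surface at z = 0. Lengths are in m, angles in rad, forces in N, time in s.
With the tool pointing down it reaches from about 0.4 to 0.9 m from the base axis. Payload 5.5 kg.
Tool frame: the origin (TCP) lies on the centre line of the jaws, within the pads' length; the fingertips stand 19 mm ahead of it and the grasp point (between the pads) is the TCP; z points along the fingers, y is the line along which they close (so a half turn about z gives the same grasp; the last joint's range is limited). The gripper opens to 92 mm and grips with 3 to 60 N. Pads are 19 mm wide; open, the fingers measure 130 mm over their backs; the gripper's body (75 mm by 190 mm) begins 47 mm behind the grasp point.
Start: joints at [1.453, 0.501, -0.427, 1.55, 0.221, 1.138, -0.21], TCP at [0.242, -0.603, 0.246] pointing down, gripper open.
Joint ranges: [-2.88, 2.88], [-0.31, 2.03], [-1.54, 1.56], [0.2, 2.42], [-1.41, 4.55], [0.19, 2.02], [-2.57, 2.57]. Speed limits (rad/s): [2.57, 2.57, 3.14, 3.14, 3.14, 3.14, 3.14].

## Interface

Orientations are given as a 3x3 rotation matrix whose columns are the frame's x, y, z axes.
In Python, from bench import ctrl gives the robot as it stands.
- The arm moves only by the tool jog_arm, called as name(argument=value, ...) on one line, values as JSON. Schema: {"type":"object","properties":{"segments":{"type":"array","items":{"type":"number"},"minItems":7,"maxItems":84},"only":{"type":"string"},"quiet":{"type":"boolean"},"lines":{"type":"string"}},"required":["segments"],"additionalProperties":false}. segments is one flat list of numbers that holds 1 to 12 rows one after another, with no inner brackets; each row has 7 numbers: dx, dy, dz in normalised numbers (1 is 0.3 m), then a rotation vector rx, ry, rz in fractions of the full range, 1 being 2 pi rad, then the finger opening in m; each row shifts and turns the commanded pose from where the row before left it, along the tool's axes as they then stand; what a row does not reach is not made up. A row lasts 1/10 s, in which the tool goes at most 0.05 m and 0.15 rad, less where a joint would pass 70% of its speed; a pose out of reach is approached as far as the arm can. The fingers move at their own pace and stop on an object; the grip force is fixed at half the most. Time passes only in rows, so rows that do not move let the fingers close. The tool returns the time, the measured TCP pose, the force, the opening and the grip force at its end. only (a regular expression) keeps the lines of the reply that match it, lines (a string "A,B") keeps lines A to B, and quiet returns only ok. A shift or turn number past 1, either way, is cut back to 1. Input that does not fit is refused with a message, and nothing moves.
- ctrl.get_obs(): the state, without advancing time (a new reading comes with each control period).
- ctrl.get_image(name): name is "side" or "top"; returns a dict with "frame" (420x560x3 uint8, blue, green, red), "z_map" (420x560 float32, m along the optical axis (not along the pixel's ray), 0 where there is no reading), "fovy" (degrees; the focal length in pixels is half the picture's height over the tangent of half this angle, whatever the lens; pixels are square), "cx", "cy" (the principal point, pixels), "dist_coeffs" ([k1, k2, p1, p2, k3] as OpenCV has them; the pictures are not rectified), "position" and "rotation" of the camera in the world. Camera axes: x right, y down, z forward; pixel columns grow to the right and rows downward; lengths in m; the calibration is good to about 2 mm. A picture is of the moment at which its call begins.
- ctrl.hand_in(): hands the job in; it is judged then, once.
Trained networks look in a picture, given as the dict that the camera call returned (one of the last four; its "shot" number tells which), for a name from the list of things; names that differ only in an ending like _2 or _b are one class to them, and where a whole thing is asked for, a point or a joint stands for the part that bears it (a point fixed in the world has none). Each returns a list of dicts, best first, with "confidence" (0 to 1); they miss things now and then, are a little off and sometimes report something else, mostly with a low value. They report only what shows in the picture. A call takes as long as a camera call.
- ctrl.spot_in(name, picture): "bbox" ([left, top, width, height] in pixels, round what is visible of it).
- ctrl.tip_of(name, picture): "uv" ([column, row] in pixels: a listed point, or the origin of a listed thing).
The state is a dict: "t": time; "joint_positions": joint angles; "qvel": joint speeds; "effort": joint torques, N m; "eef_pos": TCP position; "ee_rot": TCP orientation; "ft_force": force on the tool from outside, world axes, zero at the start; "torque": the same for the moment, N m; "grip_width": finger opening in m; "gripper_force": force on a finger pad.
Only numpy, scipy, OpenCV 4.12 (cv2) and the standard library are available. Lean on these libraries where they do the work, as an engineer would, in place of code of your own. Each camera call takes 0.05 s, during which the arm holds its last target. There are 200 camera calls.

## Task

A power-supply board lies in the nest of the test fixture's shuttle; close the fixture up for the test by pushing with the fingertips. First push the shuttle fully home into the chamber so that the board is over the test needles, then push the open hood down until it is fully shut over it, and last push the bolt on the front by its post to the left, all the way through the hood's loop. Nothing needs gripping: do not pick up or touch the board itself, and leave the loose things around the fixture where they lie.

Things in the scene. Friction and masses are not known exactly. Their poses are not given: they have to be found in the camera images.
- fixture: Board test fixture, fixed to the bench: grey box. Origin: bench level under the middle of the fixture; x to its back, y to its left, z up. Base spans x -130 to 92, y -88 to 112, top at z 70 mm. Chamber on the left (y 0 to 105), loading side on the right. With the hood shut the chamber's top is at z 119 mm.
- shuttle (a joint): How far the shuttle is out of the chamber, m: 0 is fully home against its stop, 0.085 is all the way out to the right. It starts about 0.075 out. It runs on rods along the fixture's y (home is towards +y) and needs about 2 N to slide; it stays where it is left.
- push_plate (a point): Centre of the outer (right, -y) face of the shuttle's upright push plate, at z 96 mm. The aluminium plate is 64 mm wide (x), 6 mm thick (y) and stands from z 72 to 106 mm, clear of the neighbouring white bin (85 mm high), at the end of a 44 mm wide tongue; the nest with the board begins 82 mm further in. At home this point is at fixture x 0, y -58 mm.
- nest (a point): Centre of the shuttle's nest, where the underside of the board lies, fixture z 84 mm; the nest frame is 125 mm (x) by 56 mm (y), with low white corner locators.
- dut: The board to be tested: power-supply board 40 x 105 x 23 mm, components up, loose in the nest with its long side along the fixture's x. Origin: centre of its underside.
- hood (a joint): Opening angle of the hood, rad: 0 is shut flat, about 1.2 is nearly upright, 1.35 is its limit. The hinge at the back is stiff, the hood stays at any angle; about 1 to 2 N at its free edge moves it down.
- hood_hinge (a point): Middle of the hood's hinge line, at fixture x 75, y 52.5, z 115 mm. The hinge runs along the fixture's y; the hood's free edge rises from the front.
- hood_edge (a point): Middle of the outer (upper, when shut) face of the aluminium bar along the hood's free edge; bar 18 x 105 x 8 mm. It lies 143 mm from the hinge line along the hood, 4 mm outside the plane through it; the hood goes on 9 mm beyond it. Clear panel between the bars, 38 mm deep clear walls below, steel keeper loop in front.
- bolt (a joint): Travel of the slide bolt on the front of the fixture, m: 0 is withdrawn (right), 0.030 is fully through the hood's keeper loop (left, fixture +y). About 1.5 N to slide; it stays where it is left.
- bolt_post (a point): Top of the bolt's upright round post, 13 mm thick with a 16 mm cap, standing from z 88 to 115 mm. It is 28 mm in front of the shut hood (fixture x -105 mm), 35 mm right of the chamber's right side when withdrawn, and moves with the bolt.
- transformer_a: Bystander: small yellow and black transformer, 36 x 34 x 25 mm, behind the fixture. Origin: centre of its underside.
- module_cream: Bystander: cream plastic power module, 37 x 53 x 26 mm, behind the fixture. Origin: centre of its underside.
- marker: Bystander: marker pen, 135 mm long, 17 mm thick, lying in front of the fixture. Origin: centre of its underside.
- board_wait: Bystander: second power-supply board, 36 x 101 x 23 mm, lying behind the white bin, right of the fixture. Origin: centre of its underside.
- pins: Bystander: small brown pin box, 40 x 58 x 24 mm, behind the white bin. Origin: centre of its underside.
- tape_dark: Bystander: roll of dark tape lying flat, 58 mm across, 19 mm high, behind the white bin. Origin: centre of its underside.

How it is judged:
On the way, in this order (a step that is already met when the one before it is completed fails the run):
1. the shuttle is pushed fully home while the hood is still open (value of joint shuttle below 0.004 m and value of joint hood above 0.6 rad), for 0.2 s.
2. the hood is pushed fully shut (value of joint shuttle below 0.004 m and value of joint hood below 0.03 rad), for 0.2 s.
3. the bolt is pushed through the keeper loop (all of step 2 and value of joint bolt above 0.026 m), for 0.2 s.
At the end, for the whole second after the job is handed in: The shuttle is within 4 mm of home, the hood within 0.03 rad of shut, the bolt at least 26 mm of its 30 mm across, and the board at rest in its nest (within 6 mm) (all of step 3 and distance between dut and nest below 0.006 m and linear speed of dut below 0.02 m/s); the robot touches nothing.
It fails at once if the hood is brought down (below 0.5 rad) while the shuttle is more than 6 mm out (value of joint hood below 0.5 rad and value of joint shuttle above 0.006 m).
It fails at once if the bolt is pushed more than half way before the hood is shut (value of joint bolt above 0.015 m and value of joint hood above 0.06 rad).
It fails at once if the fingers touch the board (more than 1 N) (contact force between any of the fingers, the arm and dut above 1 N).
It fails at once if the board is lifted or knocked out of its nest (more than 10 mm) (distance between dut and nest above 0.01 m).
It fails at once if a loose thing beside the fixture is picked up or shifted by more than 20 mm (distance of any of transformer_a, module_cream, marker, board_wait, pins, tape_dark from where it was at the start of the episode above 0.02 m).
It also fails if it takes over 54 s, if anything falls off the work surface, if the arm or the gripper's body presses on something with over 40 N, if the wrist force passes 120 N, or if a joint passes its speed limit or range.

## Working session

There is one attempt and no reset: what is moved stays moved. The work goes in short steps, Python scripts to look and compute and a tool call to move; the robot and the scene stay as the last step left them, time stands still between calls to the robot, and variables do not carry over. Pictures are saved under pics/ and viewed, at most 10 in all, crops included, and the job is handed in when it is done.

```bash
ls; mkdir -p pics
```

Create h.py:
```python
import numpy as np, cv2
from bench import ctrl
def px2w(im,uv,z=None):
    H,W=im["frame"].shape[:2]; f=H/2/np.tan(np.radians(im["fovy"])/2)
    K=np.array([[f,0,im["cx"]],[0,f,im["cy"]],[0,0,1]])
    n=cv2.undistortPoints(np.array([[uv]],float),K,np.array(im["dist_coeffs"],float)).ravel()
    d=np.array([n[0],n[1],1.]); R=np.array(im["rotation"]); p=np.array(im["position"])
    if z is not None:
        w=R@d; return p+w*(z-p[2])/w[2]
    u,v=int(round(uv[0])),int(round(uv[1])); a=im["z_map"][max(0,v-1):v+2,max(0,u-1):u+2]; a=a[a>0]
    return p+R@(d*np.median(a)) if a.size else None
```

Run:
```python
from h import *
np.set_printoptions(precision=4,suppress=True)
o=ctrl.get_obs(); print(o["t"],o["eef_pos"],o["ee_rot"],o["ft_force"])
for c in("side","top"):
    im=ctrl.get_image(c); cv2.imwrite(f"pics/{c}0.png",im["frame"]); print(c,np.array(im["position"]),np.array(im["rotation"]))
    for n in["push_plate","nest","dut","hood_hinge","hood_edge","bolt_post","fixture","marker","board_wait","pins"]:
        for r in ctrl.tip_of(n,im)[:1]: print(n,np.array(r["uv"]),round(r["confidence"],2),px2w(im,r["uv"]))
```

```text
pics
0.0 [ 0.2413 -0.6029  0.2447] [[ 0.9284  0.3717 -0.0006]
 [ 0.3717 -0.9284  0.0018]
 [ 0.0001 -0.0019 -1.    ]] [-0.2122  0.4481  0.2898]
side [0.5131 0.9833 0.5052] [[-1.      0.0044  0.0022]
 [ 0.0002  0.4686 -0.8834]
 [-0.0049 -0.8834 -0.4686]]
push_plate [279.6 198.7] 0.68 [0.5218 0.4081 0.215 ]
nest [280.4 231.1] 0.8 [0.5226 0.2961 0.0856]
dut [282.4 231.8] 0.74 [0.5186 0.2979 0.085 ]
hood_hinge [240.4 236.4] 0.81 [0.5969 0.3481 0.1061]
hood_edge [272.5 165.9] 0.89 [0.5338 0.3578 0.2514]
bolt_post [280.4 201.5] 0.72 [0.5206 0.4076 0.2097]
fixture [284.4 267.1] 0.68 [0.5147 0.3948 0.0695]
marker [349.1 268.1] 0.47 [0.3983 0.4    0.0705]
board_wait [225.9 216.6] 0.88 [0.659  0.1244 0.0232]
pins [247.8 206.5] 0.52 [0.6109 0.0549 0.0143]
top [0.4661 0.1913 1.2286] [[-0.0134 -0.9979  0.0627]
 [-0.9996  0.0149  0.0241]
 [-0.025  -0.0624 -0.9977]]
push_plate [306.  214.8] 0.69 [0.5243 0.1705 0.1066]
nest [258.6 216.1] 0.58 [0.5241 0.2712 0.0864]
dut [253.1 219.1] 0.88 [0.5175 0.2824 0.0936]
hood_hinge [215.5 181.6] 0.7 [0.5973 0.3604 0.1069]
hood_edge [205.3 207.3] 0.94 [0.5335 0.3583 0.248 ]
bolt_post [262.3 270.2] 0.73 [0.4103 0.2628 0.115 ]
fixture [247.1 219. ] 0.63 [0.5182 0.2958 0.0862]
marker [250.6 286.4] 0.54 [0.369  0.2961 0.0156]
board_wait [336.  159.3] 0.82 [0.6534 0.0989 0.0235]
pins [367.6 176.1] 0.96 [0.6141 0.0281 0.0233]
```

View pics/top0.png

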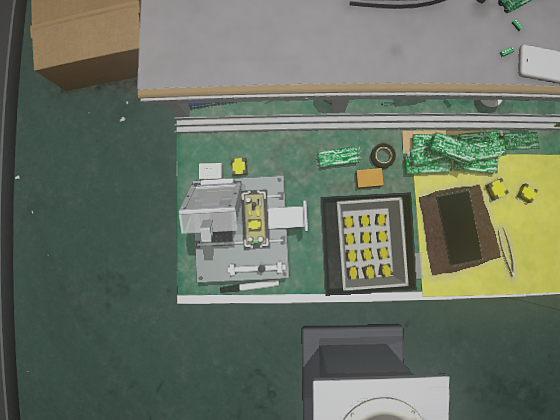

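View pics/side0.png

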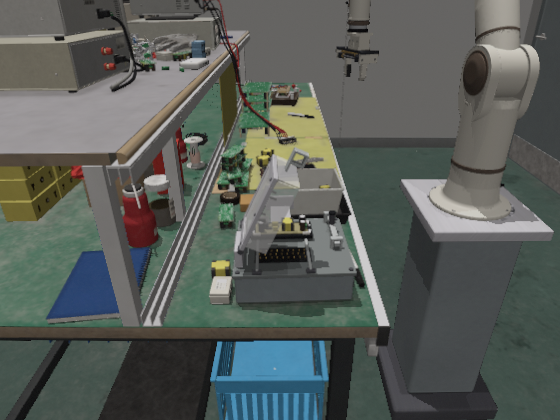

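The top view shows the fixture at pixels (197–288, 178–290), the push plate at (305, 215), the hood edge at (205, 235) and the bolt post at (262, 269). The bin starts at column 322, to the right of the plate. The side view confirms the hood is open and the shelf is behind it. Next I'll fit the fixture pose from depth.

Add to h.py:
```python
def cloud(im):
    H,W=im["frame"].shape[:2]; f=H/2/np.tan(np.radians(im["fovy"])/2)
    K=np.array([[f,0,im["cx"]],[0,f,im["cy"]],[0,0,1]])
    v,u=np.mgrid[:H,:W]; n=cv2.undistortPoints(np.stack([u,v],-1).reshape(-1,1,2).astype(float),K,np.array(im["dist_coeffs"],float)).reshape(-1,2)
    z=im["z_map"].ravel(); ok=z>0
    return (np.array(im["position"])+(np.c_[n,np.ones(len(n))]*z[:,None])@np.array(im["rotation"]).T)[ok]
```

Run:
```python
from h import *
np.set_printoptions(precision=4,suppress=True)
im=ctrl.get_image("top"); P=cloud(im)
def sel(lo,hi): return P[np.all((P>lo)&(P<hi),axis=1)]
q=sel([.36,.15,.064],[.65,.45,.077]); print("base",len(q),cv2.minAreaRect(q[:,:2].astype(np.float32)),np.percentile(q,[1,99],axis=0))
q=sel([.45,.14,.095],[.6,.2,.115]); print("plate",len(q),cv2.minAreaRect(q[:,:2].astype(np.float32)),q.min(0),q.max(0))
q=sel([.38,.23,.108],[.44,.30,.125]); print("post",len(q),q.mean(0),q.min(0),q.max(0))
q=sel([.45,.27,.235],[.65,.45,.30]); print("hoodtop",len(q),cv2.minAreaRect(q[:,:2].astype(np.float32)),q.min(0),q.max(0))
q=sel([.3,-.1,.03],[.62,.15,.12]); print("bin",np.percentile(q,[1,99],axis=0))
q=sel([.6,-.1,.3],[1.2,.6,.9]); print("shelf",np.percentile(q,[1,50,99],axis=0))
```

```text
base 4517 ((0.4985555112361908, 0.2942691147327423), (0.22276759147644043, 0.24005591869354248), 2.365684986114502) [[0.3879 0.2122 0.0652]
 [0.6087 0.4097 0.0763]]
plate 91 ((0.522045373916626, 0.17140968143939972), (0.06274823844432831, 0.0059793186374008656), 2.5985758304595947) [0.4907 0.1683 0.0953] [0.5534 0.1746 0.1107]
post 48 [0.4136 0.2641 0.1153] [0.4065 0.2569 0.1123] [0.4213 0.2719 0.1202]
hoodtop 1602 ((0.505244255065918, 0.354656845331192), (0.06898336112499237, 0.10758528858423233), 2.5589370727539062) [0.4712 0.3009 0.235 ] [0.5417 0.4082 0.2858]
bin [[ 0.3522 -0.0715  0.0304]
 [ 0.5725  0.1357  0.0884]]
shelf [[ 0.7275 -0.0942  0.3019]
 [ 0.8099  0.1891  0.3197]
 [ 0.9023  0.4644  0.3286]]
```

Units first: shifts go in shares of 0.3 m and turns go in shares of 2 pi rad. So -0.137 rad / 6.2832 = -0.0218.

jog_arm(segments=[0,0,0,0,0,-0.0218,0,0,0,0,0,0,-0.0218,0,0,0,0,0,0,-0.0218,0,0,0,0,0,0,-0.0218,0,0,0,0,0,0,-0.0218,0,0,0,0,0,0,-0.0218,0,0,0,0,0,0,-0.0218,0,0,0,0,0,0,-0.0218,0,0,0,0,0,0,-0.0218,0])

```text
t: 2.05
eef_pos: [0.2415, -0.6035, 0.2458]
ee_rot: [[-0.049, 0.999, -0.0], [0.999, 0.049, -0.0], [-0.0, -0.0, -1.0]]
ft_force: [-1.5, 0.8, -0.0]
grip_width: 0.0246
gripper_force: 0.0
```

jog_arm(segments=[0.1333,0.0567,0,0,0,0,0,0.1333,0.0567,0,0,0,0,0,0.1333,0.0567,0,0,0,0,0,0.1333,0.0567,0,0,0,0,0,0.1333,0.0567,0,0,0,0,0,0.1333,0.0567,0,0,0,0,0,0.1333,0.0567,0,0,0,0,0,0.1333,0.0567,0,0,0,0,0,0.1333,0.0567,0,0,0,0,0])

```text
t: 2.95
eef_pos: [0.3794, -0.2357, 0.246]
ee_rot: [[-0.043, 0.999, 0.0], [0.999, 0.043, -0.001], [-0.001, 0.0, -1.0]]
ft_force: [1.6, 0.2, 0.7]
grip_width: 0.0007
gripper_force: 0.0
```

Converted, 0.038 m / 0.3 = 0.1267, 0.016 m / 0.3 = 0.0533.

jog_arm(segments=[0.1267,0.0533,0,0,0,0,0,0.1267,0.0533,0,0,0,0,0,0.1267,0.0533,0,0,0,0,0,0.1267,0.0533,0,0,0,0,0,0.1267,0.0533,0,0,0,0,0,0.1267,0.0533,0,0,0,0,0,0.1267,0.0533,0,0,0,0,0,0.1267,0.0533,0,0,0,0,0,0.1267,0.0533,0,0,0,0,0,0.1267,0.0533,0,0,0,0,0,0,0,0,0,0,0,0,0,0,0,0,0,0,0])

```text
t: 4.15
eef_pos: [0.5222, 0.1508, 0.2456]
ee_rot: [[-0.046, 0.999, -0.0], [0.999, 0.046, 0.0], [0.0, -0.0, -1.0]]
ft_force: [0.5, 0.4, -0.7]
grip_width: 0.0004
gripper_force: 0.0
```

Converted, 0.03 m / 0.3 = 0.1, -0.002 m / 0.3 = -0.0067.

jog_arm(segments=[-0.0067,0,0.1,0,0,0,0,0,0,0.1,0,0,0,0,0,0,0.1,0,0,0,0,0,0,0.0833,0,0,0,0,0,0,0.0567,0,0,0,0,0,0,0,0,0,0,0,0,0,0,0,0,0,0])

```text
t: 4.85
eef_pos: [0.523, 0.1468, 0.1143]
ee_rot: [[-0.042, 0.999, 0.0], [0.999, 0.042, -0.0], [-0.0, 0.0, -1.0]]
ft_force: [-0.2, -0.5, 0.8]
grip_width: 0.0005
gripper_force: 0.0
```

Run:
```python
from h import *
im=ctrl.get_image("side"); cv2.imwrite("pics/s1.png",cv2.resize(im["frame"][130:310,200:400],None,fx=3,fy=3))
```

```text
(no output)
```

View pics/s1.png

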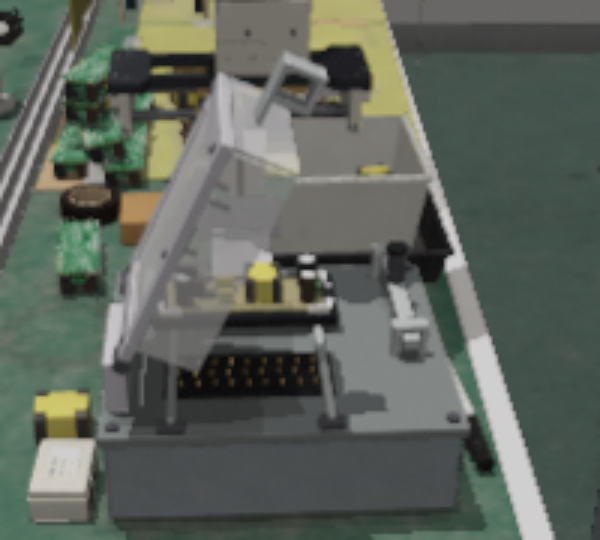

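The crop shows the gripper behind the hood, the shuttle and board at about (250, 290), and the post at (397, 255). The fingers are hidden. Pushing now.

Converted, 0.008 m / 0.3 = 0.0267, 0.006 m / 0.3 = 0.02.

jog_arm(segments=[0.0133,0,0,0,0,0,0,0.0133,0,0,0,0,0,0,0.02,0,0,0,0,0,0,0.0267,0,0,0,0,0,0,0.0267,0,0,0,0,0,0,0.0267,0,0,0,0,0,0,0.0267,0,0,0,0,0,0,0.0267,0,0,0,0,0,0,0.0267,0,0,0,0,0,0,0.0267,0,0,0,0,0,0,0.02,0,0,0,0,0,0,0,0,0,0,0,0,0])

```text
t: 6.1
eef_pos: [0.5186, 0.2251, 0.1137]
ee_rot: [[-0.045, 0.999, -0.001], [0.999, 0.045, 0.001], [0.001, -0.001, -1.0]]
ft_force: [0.5, 0.4, -0.0]
grip_width: 0.0003
gripper_force: 0.0
```

Converted, 0.004 m / 0.3 = 0.0133, 0.003 m / 0.3 = 0.01.

jog_arm(segments=[0.0133,0,0,0,0,0,0,0.01,0,0,0,0,0,0,0.0067,0,0,0,0,0,0,0.0067,0,0,0,0,0,0])

```text
t: 6.5
eef_pos: [0.5183, 0.234, 0.1135]
ee_rot: [[-0.043, 0.999, -0.001], [0.999, 0.043, -0.001], [-0.001, -0.001, -1.0]]
ft_force: [-1.2, -2.1, 0.7]
grip_width: 0.0004
gripper_force: 1.1
```

jog_arm(segments=[0.0067,0,0,0,0,0,0,0.0033,0,0,0,0,0,0])

```text
t: 6.7
eef_pos: [0.5182, 0.2345, 0.1134]
ee_rot: [[-0.042, 0.999, -0.002], [0.999, 0.042, -0.005], [-0.005, -0.002, -1.0]]
ft_force: [-3.4, -9.9, 6.3]
grip_width: 0.0004
gripper_force: 4.8
```

Run:
```python
from h import *
im=ctrl.get_image("top"); cv2.imwrite("pics/t2.png",cv2.resize(im["frame"][140:310,170:430],None,fx=3,fy=3))
```

```text
(no output)
```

View pics/t2.png

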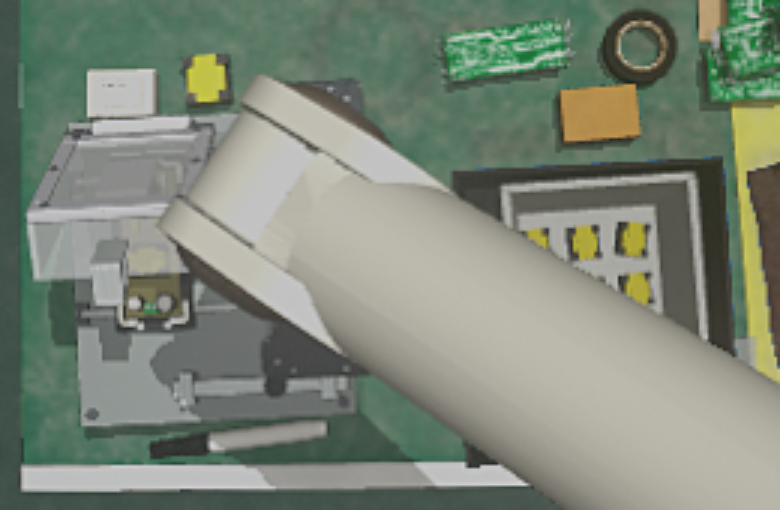

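The arm reached the predicted home position and the force rose to 10 N against the stop, so the shuttle is home. I'll push briefly, then retreat, rise and move behind the hood edge.

Converted, -0.036 m / 0.3 = -0.12, -0.01 m / 0.3 = -0.0333.

jog_arm(segments=[0.0033,0,0,0,0,0,0,0,0,0,0,0,0,0,0,0,0,0,0,0,0,-0.0267,0,0,0,0,0,0,-0.0333,0,0,0,0,0,0,0,0,-0.12,0,0,0,0,0,0,-0.12,0,0,0,0,0,0,-0.12,0,0,0,0,0,0,-0.12,0,0,0,0,0,0,-0.12,0,0,0,0,0,0,-0.12,0,0,0,0,0,0,0,0,0,0,0])

```text
t: 7.95
eef_pos: [0.5217, 0.2224, 0.3351]
ee_rot: [[-0.043, 0.999, 0.009], [0.999, 0.043, 0.004], [0.004, 0.009, -1.0]]
ft_force: [-0.3, 0.2, -0.0]
grip_width: 0.0004
gripper_force: 0.0
```

Run:
```python
from h import *
o=ctrl.get_obs(); print(o["joint_positions"])
im=ctrl.get_image("side"); 
for n in["push_plate","nest","hood_edge"]:
  for r in ctrl.tip_of(n,im)[:1]: print(n,r["uv"],r["confidence"],px2w(im,r["uv"]))
cv2.imwrite("pics/s3.png",im["frame"])
```

```text
[ 0.33650653  0.39941648 -1.02428524  1.64890922  0.35591359  1.28458542
 -0.70860043]
push_plate [280.2, 214.1] 0.87 [0.52109068 0.40843288 0.18685973]
nest [280.8, 249.5] 0.85 [0.52135307 0.36171482 0.0854998 ]
hood_edge [272.6, 171.1] 0.97 [0.53305025 0.38187888 0.25210671]
```

View pics/s3.png

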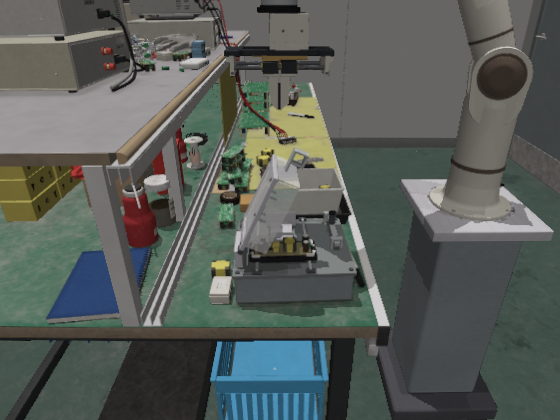

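The shuttle is home, with the nest at (281, 250) under the hood, and the hood is still open. The fingers hang at (279, 95) and look about 15 mm thick. Moving behind the hood edge.

Converted, 0.033 m / 0.3 = 0.11, 0.025 m / 0.3 = 0.0833.

jog_arm(segments=[0,0.0633,0,0,0,0,0,0,0.0633,0,0,0,0,0,0,0.06,0,0,0,0,0,0.11,0,0,0,0,0,0,0.11,0,0,0,0,0,0,0.11,0,0,0,0,0,0,0.1067,0,0,0,0,0,0,0,0,0.0833,0,0,0,0,0,0,0.0833,0,0,0,0,0,0,0.0833,0,0,0,0,0,0,0,0,0,0,0])

```text
t: 9.25
eef_pos: [0.5675, 0.3514, 0.2488]
ee_rot: [[-0.044, 0.999, -0.008], [0.999, 0.044, -0.005], [-0.005, -0.008, -1.0]]
ft_force: [0.3, -0.3, 0.1]
grip_width: 0.0004
gripper_force: 0.0
```

Run:
```python
from h import *
im=ctrl.get_image("side"); cv2.imwrite("pics/s4.png",cv2.resize(im["frame"][90:270,180:400],None,fx=3,fy=3))
P=cloud(im); q=P[np.all((P>[.5,.3,.22])&(P<[.62,.42,.31]),axis=1)]
for z in(.225,.235,.245,.255,.265,.29): a=q[abs(q[:,2]-z)<.005]; print(z,len(a),np.sort(a[:,0])[::max(1,len(a)//12)].round(3))
```

```text
0.225 219 [0.5   0.505 0.51  0.515 0.521 0.526 0.531 0.535 0.54  0.543 0.545 0.546
 0.566]
0.235 267 [0.5   0.502 0.508 0.513 0.519 0.526 0.532 0.537 0.54  0.543 0.564 0.571
 0.58 ]
0.245 526 [0.5   0.505 0.51  0.513 0.515 0.518 0.521 0.523 0.532 0.537 0.556 0.568
 0.582]
0.255 321 [0.501 0.511 0.525 0.527 0.529 0.53  0.532 0.534 0.554 0.561 0.57  0.576
 0.584]
0.265 159 [0.501 0.503 0.508 0.554 0.557 0.561 0.564 0.569 0.572 0.576 0.579 0.584
 0.587]
0.29 77 [0.55  0.553 0.557 0.56  0.562 0.565 0.572 0.573 0.576 0.578 0.581 0.583
 0.587]
```

View pics/s4.png

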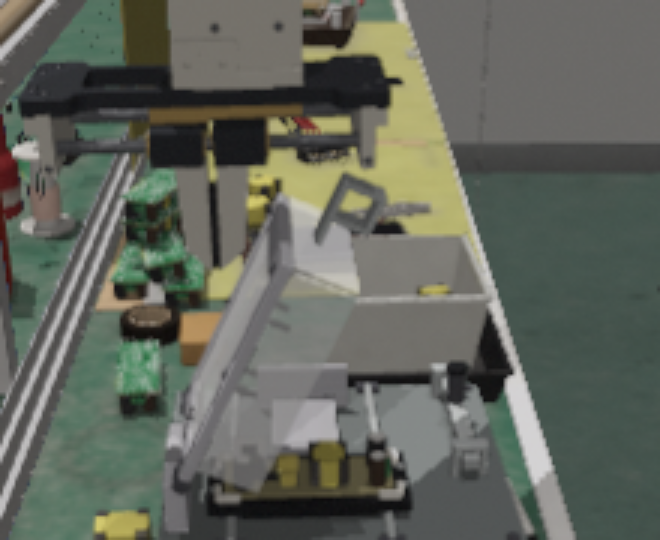

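Fingers behind the hood edge at crop (213, 260), hood edge at (285, 230), and the body is clear of the keeper loop at (350, 200). I'll follow the arc down.

Converted, -0.01 m / 0.3 = -0.0333, -0.004 m / 0.3 = -0.0133.

jog_arm(segments=[0,-0.0267,-0.0133,0,0,0,0,0,-0.0333,-0.0133,0,0,0,0,0,-0.0333,0.01,0,0,0,0,0,-0.0333,0.0133,0,0,0,0,0,-0.0333,0.0133,0,0,0,0,0,-0.0333,0.0333,0,0,0,0,0,-0.0333,0.0333,0,0,0,0,0,-0.0333,0.0333,0,0,0,0,0,0,0,0,0,0,0])

```text
t: 10.2
eef_pos: [0.4891, 0.3494, 0.2202]
ee_rot: [[-0.045, 0.999, -0.003], [0.999, 0.045, -0.003], [-0.002, -0.003, -1.0]]
ft_force: [-0.2, -0.6, 0.7]
grip_width: 0.0001
gripper_force: 0.0
```

Create a.py:
```python
from h import *
im=ctrl.get_image("side")
for n in["hood_edge","nest","bolt_post"]:
  for r in ctrl.tip_of(n,im)[:1]:
    w=px2w(im,r["uv"]); print(n,r["uv"],r["confidence"],w,"ang",np.arctan2(w[2]-.115,.59-w[0]))
```

```bash
python3 a.py
```

```text
hood_edge [301.1, 190.0] 0.97 [0.48526962 0.36064334 0.20770116] ang 0.7245448580438694
nest [280.9, 249.0] 0.55 [0.52055078 0.40819583 0.11791806] ang 0.041992521397988994
bolt_post [349.0, 268.5] 0.34 [0.39872167 0.40178383 0.07088332] ang -0.2266773825726095
```

Converted, 0.01 m / 0.3 = 0.0333, -0.005 m / 0.3 = -0.0167.

jog_arm(segments=[0,-0.02,0.0333,0,0,0,0,0,-0.02,0.0333,0,0,0,0,0,-0.0167,0.0333,0,0,0,0,0,-0.0133,0.0333,0,0,0,0,0,-0.01,0.0333,0,0,0,0,0,-0.0067,0.0333,0,0,0,0,0,-0.0033,0.0267,0,0,0,0,0,0,0.0167,0,0,0,0,0,0,0,0,0,0,0])

```text
t: 11.3
eef_pos: [0.4645, 0.3486, 0.1477]
ee_rot: [[-0.043, 0.999, -0.001], [0.999, 0.043, -0.001], [-0.001, -0.001, -1.0]]
ft_force: [-0.8, -0.2, 0.9]
grip_width: 0.0003
gripper_force: 0.0
```

```bash
python3 a.py
```

```text
hood_edge [316.9, 227.1] 0.65 [0.45501593 0.35503997 0.12979275] ang 0.10915327105963672
bolt_post [331.4, 210.1] 0.46 [0.41811348 0.26271217 0.11500018] ang 1.0201533979566422e-06
```

Converted, 0.004 m / 0.3 = 0.0133, 0.003 m / 0.3 = 0.01.

jog_arm(segments=[0,0,0.0133,0,0,0,0,0,0,0.01,0,0,0,0,0,0,0.0067,0,0,0,0,0,0,0.0033,0,0,0,0,0,0,0,0,0,0,0])

```text
t: 12.0
eef_pos: [0.4647, 0.3489, 0.1385]
ee_rot: [[-0.043, 0.999, -0.0], [0.999, 0.043, -0.0], [-0.0, -0.0, -1.0]]
ft_force: [-0.0, 0.0, 0.6]
grip_width: 0.0004
gripper_force: 0.0
```

jog_arm(segments=[0,0,0.0033,0,0,0,0,0,0,0.0033,0,0,0,0,0,0,0,0,0,0,0])

```text
t: 12.3
eef_pos: [0.4648, 0.349, 0.1366]
ee_rot: [[-0.043, 0.999, -0.0], [0.999, 0.043, -0.0], [-0.0, -0.0, -1.0]]
ft_force: [-0.1, 0.2, -0.1]
grip_width: 0.0003
gripper_force: 0.0
```

```bash
python3 a.py
```

```text
hood_edge [318.5, 232.7] 0.91 [0.45186278 0.35708247 0.11903253] ang 0.0291839414813855
nest [231.5, 201.4] 0.34 [0.65816926 0.01919032 0.01131333] ang -2.1523941092311194
bolt_post [333.3, 210.2] 0.65 [0.41418614 0.26258532 0.11467847] ang -0.0018288210648289389
```

Converted, 0.001 m / 0.3 = 0.0033.

jog_arm(segments=[0,0,0.0033,0,0,0,0,0,0,0.0033,0,0,0,0,0,0,0,0,0,0,0])

```text
t: 12.8
eef_pos: [0.465, 0.3492, 0.1362]
ee_rot: [[-0.043, 0.999, 0.001], [0.999, 0.043, -0.001], [-0.001, 0.001, -1.0]]
ft_force: [-2.9, -3.7, 12.8]
grip_width: 0.0003
gripper_force: 6.1
```

jog_arm(segments=[0,0,0.0033,0,0,0,0,0,0,0.0033,0,0,0,0,0,0,0,0,0,0,0])

```text
t: 13.1
eef_pos: [0.465, 0.3493, 0.136]
ee_rot: [[-0.043, 0.999, 0.002], [0.999, 0.043, -0.002], [-0.002, 0.002, -1.0]]
ft_force: [-5.9, -7.7, 26.8]
grip_width: 0.0005
gripper_force: 13.2
```

The hood is hard against its stop at 27 N. Lifting off and going to the right of the bolt post.

Converted, -0.03 m / 0.3 = -0.1, -0.029 m / 0.3 = -0.0967.

jog_arm(segments=[0,0,-0.0667,0,0,0,0,0,0,-0.1,0,0,0,0,0,0,-0.0667,0,0,0,0,-0.0967,-0.0467,0,0,0,0,0,-0.0967,-0.0467,0,0,0,0,0,-0.0967,-0.0467,0,0,0,0,0,-0.0967,-0.0467,0,0,0,0,0,0,0,0,0,0,0,0])

```text
t: 13.9
eef_pos: [0.4126, 0.226, 0.2018]
ee_rot: [[-0.039, 0.999, -0.002], [0.999, 0.039, -0.005], [-0.005, -0.002, -1.0]]
ft_force: [0.8, -0.3, -0.3]
grip_width: 0.0003
gripper_force: 0.0
```

```bash
python3 a.py
```

Run:
```python
from h import *
im=ctrl.get_image("top")
for n in["bolt_post","hood_edge"]:
  for r in ctrl.tip_of(n,im)[:1]: print(n,r["uv"],r["confidence"],px2w(im,r["uv"]))
```

```text
hood_edge [319.3, 233.2] 0.85 [0.45033719 0.35691709 0.11784485] ang 0.020366589327625306
bolt_post [336.0, 212.7] 0.7 [0.38920041 0.13102638 0.03644395] ang -0.3729112647829491
hood_edge [221.8, 252.1] 0.72 [0.44877646 0.34604671 0.12052229]
```

Converted, 0.03 m / 0.3 = 0.1, 0.015 m / 0.3 = 0.05.

jog_arm(segments=[0,0.0033,0.1,0,0,0,0,0,0,0.1,0,0,0,0,0,0,0.05,0,0,0,0,0,0,0.0333,0,0,0,0,0,0,0,0,0,0,0])

```text
t: 14.75
eef_pos: [0.4143, 0.2311, 0.117]
ee_rot: [[-0.044, 0.999, -0.002], [0.999, 0.044, -0.0], [-0.0, -0.002, -1.0]]
ft_force: [0.1, 0.9, -0.2]
grip_width: 0.0006
gripper_force: 0.0
```

Run:
```python
from h import *
im=ctrl.get_image("side"); cv2.imwrite("pics/s5.png",cv2.resize(im["frame"][150:290,240:400],None,fx=4,fy=4))
```

```text
(no output)
```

View pics/s5.png

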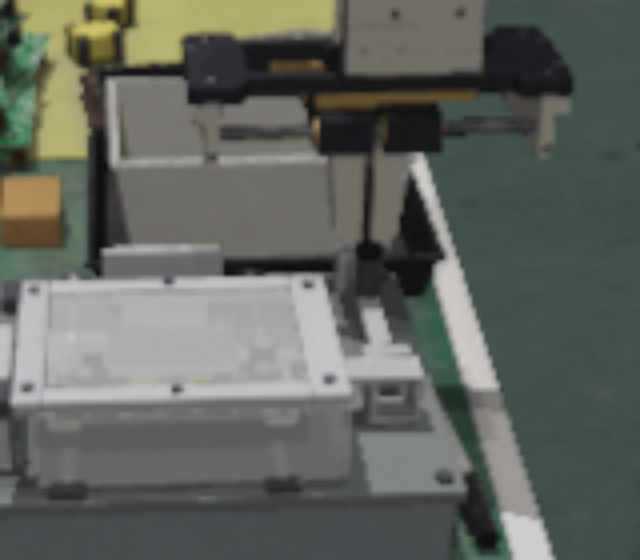

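The hood is shut, the finger is lined up behind the post at crop (370, 265), and the keeper is ahead of it. Pushing the bolt left.

Converted, 0.006 m / 0.3 = 0.02, 0.005 m / 0.3 = 0.0167.

jog_arm(segments=[0.02,0,0,0,0,0,0,0.02,0,0,0,0,0,0,0.02,0,0,0,0,0,0,0.02,0,0,0,0,0,0,0.02,0,0,0,0,0,0,0.02,0,0,0,0,0,0,0.0167,0,0,0,0,0,0,0.01,0,0,0,0,0,0,0,0,0,0,0,0,0])

```text
t: 15.7
eef_pos: [0.4129, 0.2753, 0.1177]
ee_rot: [[-0.044, 0.999, -0.0], [0.999, 0.044, 0.0], [0.0, -0.0, -1.0]]
ft_force: [0.8, -0.8, -1.3]
grip_width: 0.0002
gripper_force: 0.2
```

jog_arm(segments=[0.0033,0,0,0,0,0,0,0.0033,0,0,0,0,0,0,0.0033,0,0,0,0,0,0,0,0,0,0,0,0,0])

```text
t: 16.1
eef_pos: [0.4127, 0.276, 0.1174]
ee_rot: [[-0.042, 0.999, -0.001], [0.999, 0.042, -0.003], [-0.003, -0.001, -1.0]]
ft_force: [0.6, -5.1, 2.7]
grip_width: 0.0004
gripper_force: 2.8
```

At its stop as predicted. One more small press, then back off, rise and check.

Converted, -0.04 m / 0.3 = -0.1333, -0.03 m / 0.3 = -0.1.

jog_arm(segments=[0.0033,0,0,0,0,0,0,0.0033,0,0,0,0,0,0,0,0,0,0,0,0,0,0,0,0,0,0,0,0,-0.0333,0,0,0,0,0,0,-0.05,0,0,0,0,0,0,0,0,-0.1,0,0,0,0,0,0,-0.1333,0,0,0,0,-0.1333,0,-0.1,0,0,0,0,-0.1333,0,-0.1,0,0,0,0,-0.1333,0,0,0,0,0,0,0,0,0,0,0,0,0])

```text
t: 17.3
eef_pos: [0.42, 0.1288, 0.2477]
ee_rot: [[-0.034, 0.999, 0.001], [0.999, 0.034, -0.003], [-0.003, 0.001, -1.0]]
ft_force: [0.1, 0.5, -0.2]
grip_width: 0.0002
gripper_force: 0.0
```

Run:
```python
from h import *
for c in("side","top"):
  im=ctrl.get_image(c)
  for n in["bolt_post","hood_edge","push_plate"]:
    for r in ctrl.tip_of(n,im)[:1]: print(c,n,r["uv"],round(r["confidence"],2),px2w(im,r["uv"]))
  P=cloud(im); q=P[np.all((P>[.38,.23,.108])&(P<[.435,.33,.125]),axis=1)]; print("post",len(q),q.mean(0) if len(q) else 0)
  if c=="side": cv2.imwrite("pics/s6.png",cv2.resize(im["frame"][150:290,200:400],None,fx=4,fy=4))
```

```text
side bolt_post [333.7, 217.3] 0.71 [0.41658992 0.29206527 0.11461833]
side hood_edge [318.5, 232.0] 0.66 [0.45153021 0.35312729 0.11810887]
post 40 [0.41570325 0.29710141 0.1135538 ]
top bolt_post [253.3, 271.7] 0.81 [0.40512401 0.28500467 0.07196047]
top hood_edge [217.9, 252.8] 0.91 [0.44737582 0.35444046 0.11895796]
top push_plate [272.7, 217.3] 0.8 [0.52191503 0.24184509 0.06901206]
post 43 [0.41253246 0.29229797 0.11537939]
```

View pics/s6.png

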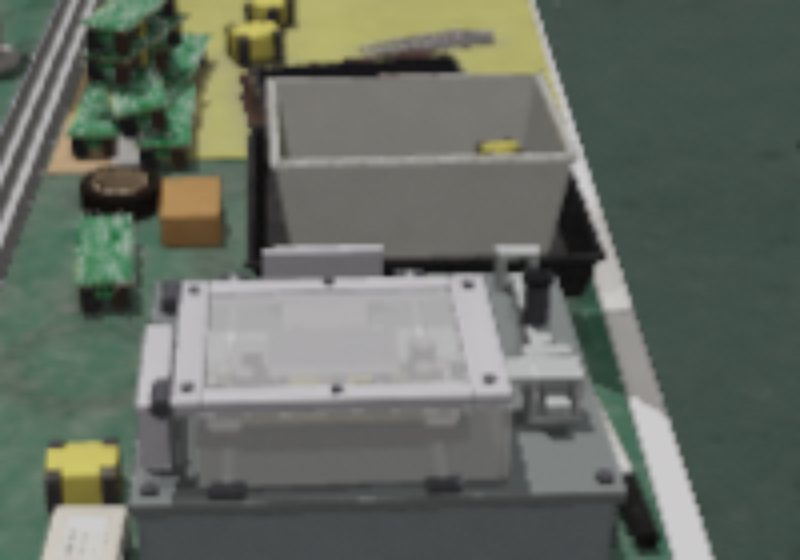

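The hood is shut, and the post has moved about 28–30 mm to (538, 290). The bolt tip shows through the keeper at (557, 400), and the robot is clear.

```bash
python3 -c "
from bench import ctrl
print(ctrl.hand_in())"
```

```text
the job is handed in; nothing more can be done
None
```

I handed the job in at about 17 s of the 54 s: the shuttle and bolt were pushed to their stops, the hood is shut, and the robot is clear of everything. The bolt measured about 28 mm across by camera (26 mm needed), and no verdict came back from the hand-in.

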